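# Let the plant tray past the spring stop

### The job

A blue tray with two young cyclamens waits on the grey metal slide behind the spring stop. With a fingertip press the stop's red thumb plate down and, keeping it down, push the tray's front edge over the stop (its grip lug beside the plate is there to push on); then push the tray on along the slide until it is fully home against the end stop under the watering rose and the spring stop has popped up behind it. Only press and push: do not lift the tray or the plants, keep both plants upright in their cells, and leave everything else on the bench where it is.

Things in the scene. Friction and masses are not known exactly. Their poses are not given: they have to be found in the camera images.
- slide: fixed dark grey metal tray slide, deck 136 x 570 mm, top 35 mm above the bench. Origin on the bench under the centre of the stop's block; y = the tray's travel direction, x across (away from the robot), z up. Deck from y = -310 mm (open entry) to +260 mm. Guide lips along both edges: inner faces x = -63 and +63, outer -68 and +68 mm, tops 45 mm above the bench
- end_face (a point): middle of the end stop's face (a steel plate across the deck) that the tray's front must meet: y = +254 mm of the slide, its top 74 mm above the bench
- rose (a point): centre of the underside of the watering rose, a black disc of radius 34 mm fixed over the slide's home place (x = 0, y = +150 mm of the slide, 178 mm above the bench), carried by a bar at 213 mm from a post on the far side, x = +150 mm
- stop (a joint): how far the spring stop is pressed down, in m: 0 = up, 0.016 = bottom of travel. Its steel block (44 mm across, 18 mm along: y = -9 to +9 mm of the slide) stands 12 mm above the deck when up and blocks the tray; at 0.012 it is level with the deck. Block and red thumb plate are one rigid part that moves straight down. Light spring: 2 N at the top, 4 N at the bottom; springs up when released; a tray over it keeps it down
- plate (a point): centre of the top face of the stop's red ribbed thumb plate, outside the near guide lip (x = -96, y = -35 mm of the slide, 45 mm above the bench when up; it sinks with the block). The plate is 46 mm across (x = -73 to -119 mm) and 100 mm along the slide (y = -85 to +15 mm), so a fingertip can slide along it while holding it down
- tray: loose blue tray, 240 mm along the slide, 120 mm wide, 38 mm high, with plants 1 to 1.3 kg, standing on the deck with 3 mm play each side. Origin: centre of its underside; y to its front end (travel direction), x across, z up. At the start its front is 5 to 30 mm short of the stop's block. Each corner has a grip lug standing out sideways; the lugs' undersides are 53 mm above the bench, clear above guide lip and thumb plate
- front_lug (a point): centre of the tray's near front grip lug (x = -85, y = +113, z = 26 mm in the tray's frame). The lug is 14 mm along the slide and 16 mm high and reaches out 50 mm from the tray's side wall; its rear face, to be pushed, is 7 mm behind this point. It moves along above the thumb plate
- tray_front (a point): middle of the tray's front end face, 17 mm above the tray's underside; 14 mm ahead of the front lug's rear face
- tray_rear (a point): middle of the tray's rear end face, 52 mm above the bench; the rear wall's top is 73 mm above the bench: a place to push the tray from, clear above the stop's block (top at 47 mm when up). With the tray home this face lies at y = +14 mm of the slide, 5 mm past the block
- plant_a: black round pot with a small red cyclamen, 66 mm wide at the rim, 62 mm high, foliage and flowers up to about 50 mm above that, 0.2 to 0.37 kg, in the rear square cell of the tray (50 mm behind its centre). Origin at the centre of the pot's underside, z up
- plant_b: the same kind of potted cyclamen in the front cell of the tray (50 mm ahead of its centre). Origin at the centre of the underside, z up
- plug_pot: empty small black pot, 68 mm wide, 65 mm high, standing on the bench on the robot's side of the slide; leave alone
- label_jar: white jar of plant labels, 62 mm wide, 75 mm high with labels up to 115 mm, standing on the bench on the robot's side of the slide; leave alone
- trowel: hand trowel with wooden handle, 280 mm long, lying beyond the slide; leave alone
- snips: pruning snips with green handles, 175 mm long, lying on the robot's side of the slide; leave alone
- sprayer: white spray bottle with green head, 75 mm wide, 190 mm high, on the left of the bench; leave alone
- pot_stack: stack of white plant pots, 150 mm wide, 174 mm high, on the left of the bench; leave alone

How it is judged:
By the outcome, as a careful person would: the job done as asked, in the order asked, and still so for the second after the job is handed in, with the robot touching nothing.
It also fails if it takes over 56 s, if anything falls off the work surface, if the arm or the gripper's body presses on something with over 40 N, if the wrist force passes 120 N, or if a joint passes its speed limit or range.

### The arm

A 6-joint arm with a two-finger parallel gripper is mounted at the origin on the work surface. World frame = base frame: x ahead of the robot, y to its left, z up, the work surface at z = 0. Lengths are in m, angles in degrees, forces in N, time in s.
With the tool pointing down it reaches from about 0.375 to 0.9 m from the base axis. Payload 3.1 kg.
Tool frame: the origin (TCP) lies between the finger pads; the fingertips stand bot.tip_extent ahead of it and the grasp point (between the pads) lies 2 mm behind it (bot.tip_extent is the distance from the TCP to the fingertips, in m); z points along the fingers, y is the direction in which the jaws open and shut (so a half turn about z gives the same grasp; the last joint's range is limited). The gripper opens to 87 mm and grips with 3 to 60 N. Pads are 19 mm wide; open, the fingers measure 117 mm over their backs; the gripper's body (75 mm by 190 mm) begins 51 mm behind the grasp point.
Start: joints at [65.575, 30.224, 82.088, -0, 67.689, -10.227], TCP at [0.153, 0.606, 0.24] pointing down, gripper open.
Joint ranges: [-176.69, 176.69], [-43.24, 126.21], [12.49, 139.97], [-82, 262], [0, 151.66], [-163.58, 163.58]. Speed limits (degrees/s): [159.86, 159.86, 180, 180, 180, 180].

### API

Orientations are given as a 3x3 rotation matrix whose columns are the frame's x, y, z axes.
In Python, from rig import bot, imaging, recognise, masks_of, mark_of gives the robot as it stands.
- The arm moves only by the tool send_rows, never from a script. Its argument "plan" is a list that holds one entry, the list of rows, each a list of 5 numbers: the shift along the world's x, y, z normalised to -1 to 1, where 1 is 0.03 m, then the turn about the world's z normalised to -1 to 1, where 1 is 0.1 rad, then the closure, from -1 (fully open) to 1 (shut). A call has 1 to 20 rows; each row shifts and turns the commanded pose from where the row before left it; what a row does not reach is not made up. A row lasts 1/10 s, in which the tool goes at most 50 mm and 8.59 degrees, less where a joint would pass 70% of its speed; a pose out of reach is approached as far as the arm can. A call with a number of a shift or a turn outside -1 to 1 is refused whole. A call with a gripper value outside its range is refused whole. The fingers move at their own pace and stop on an object; the grip force is fixed at half the most. Time passes only in rows, so rows that do not move let the fingers close. It gives the time, the measured TCP pose, the force and the opening at its end, in the units of the state.
- bot.read_state(): the state, without advancing time (a new reading comes with each control period).
- imaging.capture(name): name is "side" or "top"; returns a dict with "img" (420x560x3 uint8, blue, green, red), "mtx" (3x3 intrinsics, pixels), "pose" (4x4, takes a point from camera to world coordinates). Camera axes: x right, y down, z forward; pixel columns grow to the right and rows downward; lengths in m; the calibration is good to about 2 mm. A picture is of the moment at which its call begins. There is no depth.
- bot.hand_in(): hands the job in, once; it reports no verdict.
Trained networks look in the newest picture that a camera, given by its name, has taken for a name from the list of things; names that differ only in an ending like _2 or _b are one class to them, and where a whole thing is asked for, a point or a joint stands for the part that bears it (a point fixed in the world has none). Each returns a list of dicts, best first, with "conf" (0 to 1); they miss things now and then, are a little off and sometimes report something else, mostly with a low value. They report only what shows in the picture. A call takes as long as a camera call.
- recognise(camera, target): "at" ([x, y, z] in m, in world coordinates, good to about 4 mm: the middle of the surface that is visible of it).
- masks_of(camera, target): "region" (420x560 bool, what is visible of it).
- mark_of(camera, target): "at" ([x, y, z] in m, in world coordinates, good to about 4 mm: a listed point, or the origin of a listed thing).
The state is a dict: "time_s": time; "joint_positions": joint angles; "qvel": joint speeds; "tau": joint torques, N m; "position": TCP position; "tcp_rot": TCP orientation; "force": force on the tool from outside, world axes, zero at the start; "moment": the same for the moment, N m; "opening": opening from 0.0 (shut) to 1.0 (fully open).
Only numpy, scipy, OpenCV 4.12 (cv2) and the standard library are available. Lean on these libraries where they do the work, as an engineer would, in place of code of your own. Each camera call takes 0.05 s, during which the arm holds its last target.

## Working session

There is one attempt and no reset: what is moved stays moved. The work goes in short steps, Python scripts to look and compute and a tool call to move; the robot and the scene stay as the last step left them, time stands still between calls to the robot, and variables do not carry over. Pictures are saved under pics/ and viewed, and the job is handed in when it is done.

Besides the shell and the picture viewer there is one more tool, called after "Emit:" as name([rows], argument=value, ...), one row to a line, values as JSON. send_rows: Moves the arm, as the interface text tells. Its arguments: {"type":"object","properties":{"plan":{"type":"array"}},"required":["plan"]}

```bash
ls; mkdir -p pics; python3 - <<'E'
from rig import bot, imaging, recognise, masks_of, mark_of
import cv2,numpy as np
for c in("side","top"):
    d=imaging.capture(c);cv2.imwrite(f"pics/{c}0.png",d["img"])
    for t in("plate","front_lug","tray_front","tray_rear","end_face","rose","slide","tray","plant_a","plug_pot","label_jar","snips"):
        r=mark_of(c,t);print(c,t,[(np.round(q["at"],3).tolist(),round(q["conf"],2)) for q in r[:2]])
s=bot.read_state();print({k:np.round(v,3).tolist() for k,v in s.items()},bot.tip_extent)
E
```

```text
pics
side plate [([0.462, -0.025, 0.047], 0.94)]
side front_lug [([0.473, -0.017, 0.058], 0.67)]
side tray_front [([0.563, -0.031, 0.056], 0.88)]
side tray_rear [([0.528, -0.261, 0.049], 0.68), ([0.354, -0.203, 0.001], 0.61)]
side end_face [([0.603, 0.251, 0.051], 0.59)]
side rose [([0.389, 0.483, 0.001], 0.31)]
side slide [([0.559, -0.002, 0.003], 0.57), ([0.35, -0.201, 0.001], 0.24)]
side tray [([0.544, -0.146, 0.034], 0.75)]
side plant_a [([0.551, -0.093, 0.038], 0.66), ([0.534, -0.194, 0.039], 0.64)]
side plug_pot [([0.396, 0.162, 0.004], 0.83)]
side label_jar [([0.351, -0.201, 0.003], 0.67), ([0.535, -0.191, 0.038], 0.28)]
side snips [([0.383, -0.014, 0.002], 0.55)]
top plate [([0.462, -0.024, 0.051], 0.59)]
top front_lug [([0.475, -0.019, 0.062], 0.83)]
top tray_front [([0.561, -0.028, 0.051], 0.72)]
top tray_rear [([0.53, -0.262, 0.051], 0.68)]
top end_face [([0.596, 0.257, 0.052], 0.74)]
top rose [([0.582, 0.15, 0.177], 0.61), ([0.385, -0.014, -0.0], 0.51)]
top slide [([0.564, 0.002, -0.0], 0.78)]
top tray [([0.546, -0.148, 0.036], 0.9)]
top plant_a [([0.548, -0.094, 0.038], 0.78), ([0.398, 0.16, 0.003], 0.74)]
top plug_pot [([0.402, 0.156, 0.0], 0.9), ([0.473, -0.019, 0.06], 0.2)]
top label_jar [([0.355, -0.199, -0.0], 0.67)]
top snips [([0.389, -0.014, -0.002], 0.86)]
{'time_s': 1.3, 'joint_positions': [65.574, 30.223, 82.089, 0.0, 67.69, -10.227], 'qvel': [0.019, 0.075, 0.049, -0.018, 0.12, -0.035], 'tau': [-0.001, -44.001, -17.698, 0.063, 0.051, -0.0], 'position': [0.153, 0.606, 0.24], 'tcp_rot': [[-0.969, 0.245, -0.0], [0.245, 0.969, -0.0], [0.0, -0.0, -1.0]], 'force': [-0.263, -0.548, -0.68], 'moment': [0.026, 0.002, 0.01], 'opening': 1.001} 0.017
```

View pics/top0.png

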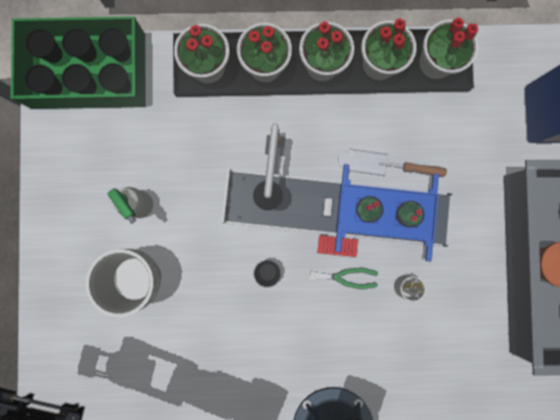

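View pics/side0.png

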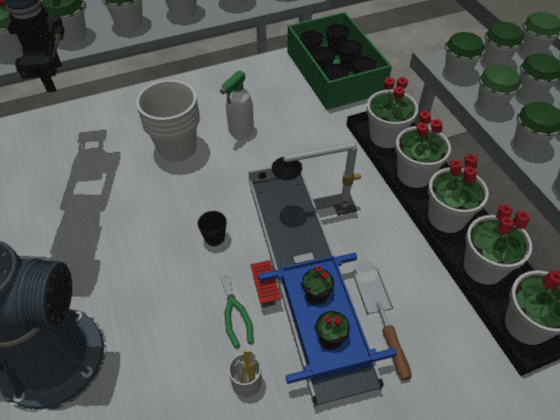

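```bash
cat > fit.py <<'E'
# fit slide yaw from marks
import numpy as np
from scipy.optimize import least_squares
L={'plate':(-.096,-.035),'end':(0,.254),'slide':(0,0),'rose':(0,.150)}
M=[('plate',(.462,-.025)),('plate',(.462,-.024)),('end',(.603,.251)),('end',(.596,.257)),('slide',(.559,-.002)),('slide',(.564,.002)),('rose',(.582,.15))]
T=[(0,.12,(.563,-.031)),(0,.12,(.561,-.028)),(0,-.12,(.528,-.261)),(0,-.12,(.53,-.262)),(0,0,(.544,-.146)),(0,0,(.546,-.148)),(-.085,.113,(.473,-.017)),(-.085,.113,(.475,-.019))]
def f(p):
    x,y,a,t=p;c,s=np.cos(a),np.sin(a);R=np.array([[c,-s],[s,c]])
    r=[R@np.array(L[n])+[x,y]-m for n,m in M]+[R@np.array([u,v+t])+[x,y]-m for u,v,m in T]
    return np.concatenate(r)
q=least_squares(f,[.56,0,-.1,-.14]);print(q.x,np.degrees(q.x[2]),np.round(f(q.x).reshape(-1,2),3).tolist())
x,y,a,t=q.x
print('front gap to block',t+.12+.009, )
c,s=np.cos(a),np.sin(a)
print('u along',(-s,c),'across',(c,s),'plate',x-.096*c+.035*s,y-.096*s-.035*c)
E
python3 fit.py
```

```text
[ 5.63602744e-01 -1.29817780e-05 -1.33849231e-01 -1.46035376e-01] -7.668996053955055 [[0.002, 0.003], [0.002, 0.002], [-0.006, 0.001], [0.001, -0.005], [0.005, 0.002], [-0.0, -0.002], [0.002, -0.001], [-0.003, 0.005], [-0.001, 0.002], [0.0, -0.003], [-0.002, -0.002], [0.0, 0.001], [-0.002, 0.003], [0.002, -0.004], [-0.0, -0.002]]
front gap to block -0.01703537623798857
u along (np.float64(0.13344992406793682), np.float64(0.9910555573560252)) across (np.float64(0.9910555573560252), np.float64(-0.13344992406793682)) plate 0.46379066265365154 -0.02188873357497259
```

Emit:
send_rows([
  [[0.43,-0.91,0,0.06,1],[0.43,-0.91,0,0.06,1],[0.43,-0.91,0,0.06,1],[0.43,-0.91,0,0.06,1],[0.43,-0.91,0,0.06,1],[0.43,-0.91,0,0.06,1],[0.43,-0.91,0,0.06,1],[0.43,-0.91,0,0.06,1],[0.43,-0.91,0,0.06,1],[0.43,-0.91,0,0.06,1],[0.43,-0.91,0,0.06,1],[0.43,-0.91,0,0.06,1],[0.43,-0.91,0,0.06,1],[0.43,-0.91,0,0.06,1],[0.43,-0.91,0,0.06,1],[0.43,-0.91,0,0.06,1],[0.43,-0.91,0,0.06,1],[0.43,-0.91,0,0.06,1],[0.43,-0.91,0,0.06,1],[0.43,-0.91,0,0,1]],
])

```text
time_s: 3.3
position: [0.4119, 0.0586, 0.2398]
tcp_rot: [[-0.991, 0.134, 0.001], [0.134, 0.991, -0.0], [-0.001, 0.0, -1.0]]
force: [0.6, 0.8, -0.4]
opening: 0.008
```

Emit:
send_rows([
  [[0.4,-0.91,0,0,1],[0.4,-0.91,0,0,1],[0.4,-0.91,0,0,1],[0.4,-0.91,0,0,1],[0,0,-0.8,0,1],[0,0,-0.8,0,1],[0,0,-0.8,0,1],[0,0,-0.8,0,1],[0,0,-0.8,0,1],[0,0,-0.8,0,1],[0,0,0,0,1],[0,0,0,0,1]],
])

```text
time_s: 4.5
position: [0.4594, -0.0493, 0.0956]
tcp_rot: [[-0.991, 0.133, -0.001], [0.133, 0.991, 0.0], [0.001, 0.0, -1.0]]
force: [-0.1, 0.3, -0.5]
opening: 0.005
```

```bash
python3 - <<'E'
from rig import bot, imaging, recognise, masks_of, mark_of
import cv2,numpy as np
for c in("side","top"):
    d=imaging.capture(c);im=d["img"]
    for t in("plate","front_lug"):
        r=mark_of(c,t);print(c,t,[(np.round(q["at"],3).tolist(),round(q["conf"],2)) for q in r[:2]])
    s=bot.read_state();p=s["position"]+s["tcp_rot"][:,2]*bot.tip_extent if hasattr(s["position"],'shape') else np.array(s["position"])+np.array(s["tcp_rot"])[:,2]*bot.tip_extent
    q=np.linalg.inv(d["pose"])@np.r_[p,1];uv=d["mtx"]@q[:3];uv=uv[:2]/uv[2];print(c,'tip px',uv)
    u,v=int(uv[0]),int(uv[1])
    cr=im[max(0,v-75):v+75,max(0,u-100):u+100];cv2.imwrite(f"pics/{c}1.png",cv2.resize(cr,None,fx=4,fy=4,interpolation=cv2.INTER_CUBIC))
print(p,s["force"])
E
```

```text
side plate [([0.582, 0.486, 0.002], 0.6)]
side front_lug []
side tip px [268.0360342  283.64620321]
top plate [([0.461, -0.019, 0.049], 0.51)]
top front_lug [([0.475, -0.023, 0.062], 0.92)]
top tip px [351.43248991 246.6162954 ]
[ 0.45989325 -0.04947919  0.07952394] [-0.16063429  0.43076784  0.51682177]
```

View pics/side1.png

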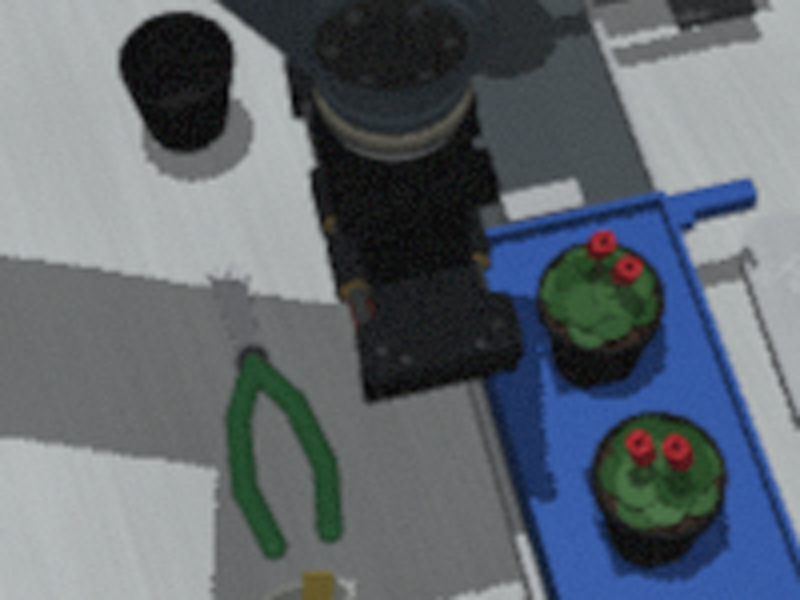

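View pics/top1.png

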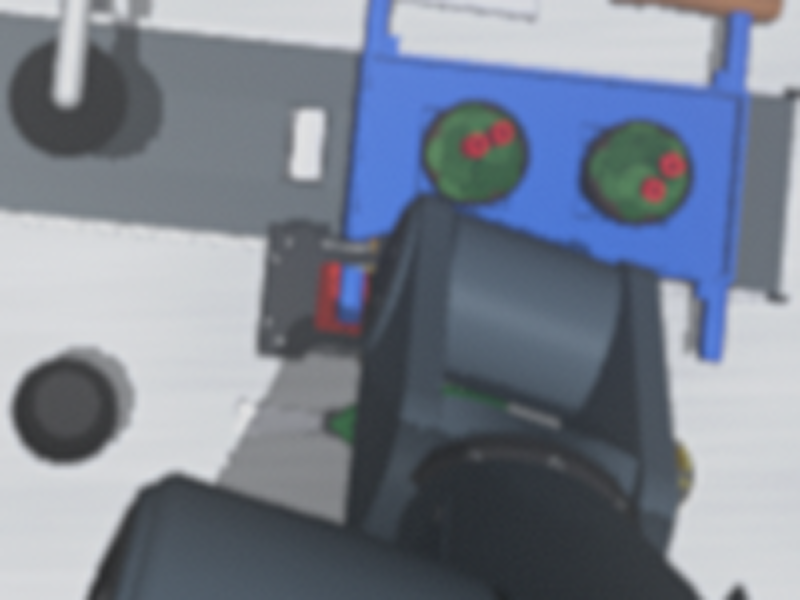

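Emit:
send_rows([
  [[0,0,-0.5,0,1],[0,0,-0.4,0,1],[0,0,-0.25,0,1],[0,0,-0.2,0,1],[0,0,-0.2,0,1],[0,0,0,0,1],[0,0,0,0,1]],
])

```text
time_s: 5.5
position: [0.4593, -0.0493, 0.0492]
tcp_rot: [[-0.991, 0.133, 0.0], [0.133, 0.991, -0.0], [-0.0, -0.0, -1.0]]
force: [0.1, 0.0, 3.8]
opening: 0.007
```

Emit:
send_rows([
  [[0,0,-0.05,0,1],[0,0,0,0,1]],
])

```text
time_s: 5.7
position: [0.4593, -0.0493, 0.0477]
tcp_rot: [[-0.991, 0.133, 0.0], [0.133, 0.991, -0.0], [-0.0, -0.0, -1.0]]
force: [-1.2, 0.3, 3.4]
opening: 0.006
```

Emit:
send_rows([
  [[0.02,0.15,0,0,1],[0.02,0.15,0,0,1],[0.02,0.15,0,0,1],[0.02,0.15,0,0,1],[0.02,0.15,0,0,1],[0.02,0.15,0,0,1],[0,0,0,0,1]],
])

```text
time_s: 6.4
position: [0.4646, -0.0223, 0.0478]
tcp_rot: [[-0.991, 0.133, 0.004], [0.133, 0.991, -0.001], [-0.004, -0.0, -1.0]]
force: [2.6, -1.5, 3.8]
opening: 0.006
```

```bash
cat > look.py <<'E'
import sys
from rig import bot, imaging, recognise, masks_of, mark_of
import cv2,numpy as np
n=sys.argv[1]; o=np.array([.5636,0]);A=np.array([.13345,.99106]);X=np.array([.99106,-.13345])
out=[]
for c in("side","top"):
    d=imaging.capture(c);im=d["img"]
    for t in("plate","front_lug","tray_front","tray_rear","tray"):
        for q in mark_of(c,t)[:1]:
            a=np.array(q["at"]);print(c,t,np.round(a,3),'slide x,y mm',np.round([(a[:2]-o)@X*1e3,(a[:2]-o)@A*1e3]),round(q["conf"],2))
    cr=im[150:400,170:420] if c=="side" else im[110:310,210:460]
    out.append(cv2.resize(cr,None,fx=2,fy=2,interpolation=cv2.INTER_CUBIC)[:400] if c=="top" else cv2.resize(cr,(400,400),interpolation=cv2.INTER_CUBIC))
h=cv2.hconcat([out[0],cv2.resize(out[1],(400,320)) if 0 else cv2.resize(out[1],(400,400))])
cv2.imwrite(f"pics/look{n}.png",h)
s=bot.read_state();p=np.array(s["position"]);print(p,'slide',(p[:2]-o)@X,(p[:2]-o)@A,s["force"],s["time_s"])
E
python3 look.py 2
```

```text
side tray_front [ 0.568 -0.012  0.049] slide x,y mm [  6. -11.] 0.73
side tray_rear [ 0.526 -0.248  0.05 ] slide x,y mm [  -4. -251.] 0.56
side tray [ 0.546 -0.127  0.033] slide x,y mm [   0. -129.] 0.76
top plate [ 0.464 -0.026  0.038] slide x,y mm [-95. -39.] 0.64
top tray_front [ 0.564 -0.008  0.048] slide x,y mm [ 2. -8.] 0.58
top tray_rear [ 0.525 -0.245  0.048] slide x,y mm [  -6. -248.] 0.71
top tray [ 0.543 -0.132  0.04 ] slide x,y mm [  -3. -134.] 0.83
[ 0.46267817 -0.02217527  0.04752603] slide -0.09706029492707406 -0.035445042918329485 [1.48389069 0.64487098 3.6029755 ] 7.0
```

View pics/look2.png

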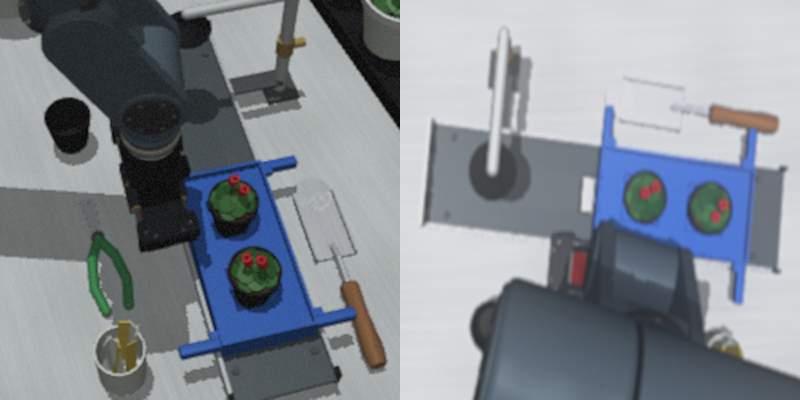

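The tray has moved about 15 mm (its left edge meets the white block at about (588,195) in the right half), the plants are upright and the plate is still held. I'll carry on over the block.

Emit:
send_rows([
  [[0.02,0.15,0,0,1],[0.02,0.15,0,0,1],[0.02,0.15,0,0,1],[0.02,0.15,0,0,1],[0.02,0.15,0,0,1],[0.02,0.15,0,0,1],[0.02,0.15,0,0,1],[0.02,0.15,0,0,1],[0,0,0,0,1]],
])

```text
time_s: 7.9
position: [0.4676, 0.0135, 0.0475]
tcp_rot: [[-0.991, 0.133, -0.0], [0.133, 0.991, -0.001], [0.0, -0.001, -1.0]]
force: [1.3, -3.4, 3.6]
opening: 0.004
```

```bash
python3 look.py 3
```

```text
side plate [ 0.463 -0.021  0.035] slide x,y mm [-97. -34.] 0.54
side tray_front [0.572 0.021 0.052] slide x,y mm [ 5. 22.] 0.77
side tray_rear [ 0.53  -0.206  0.05 ] slide x,y mm [  -5. -209.] 0.76
side tray [ 0.55  -0.092  0.032] slide x,y mm [ -1. -93.] 0.64
top plate [ 0.541 -0.139  0.041] slide x,y mm [  -4. -141.] 0.71
top front_lug [0.583 0.15  0.178] slide x,y mm [ -1. 151.] 0.25
top tray_front [0.57  0.027 0.053] slide x,y mm [ 3. 27.] 0.91
top tray_rear [ 0.531 -0.21   0.048] slide x,y mm [  -4. -212.] 0.88
top tray [ 0.55  -0.099  0.038] slide x,y mm [  -0. -100.] 0.66
[0.46757669 0.01356441 0.04752171] slide -0.09697503755208794 0.0006288371565478355 [ 0.66034999 -4.11611056  3.86161322] 8.5
```

View pics/look3.png

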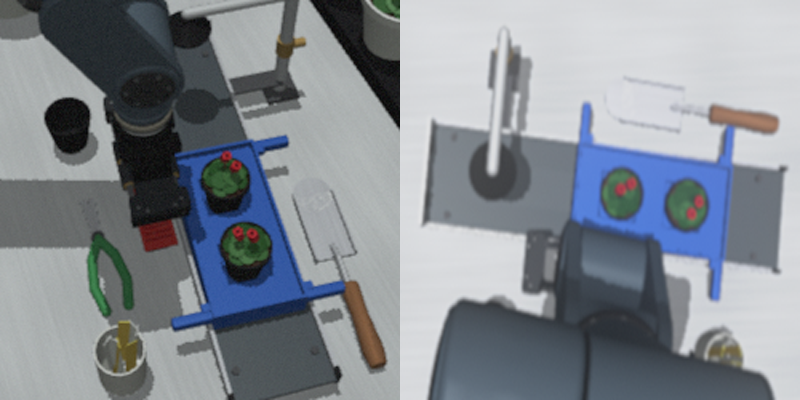

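The tray front is at about +25 mm, so the block is covered. The plants are upright. Next I back off, raise the finger and push the lug along.

Emit:
send_rows([
  [[-0.01,-0.1,0,0,1],[0,0,0,0,1],[0,0,0.25,0,1],[0,0,0.25,0,1],[0,0,0.25,0,1],[0,0,0,0,1],[0.01,0.1,0,0,1],[0.02,0.15,0,0,1],[0.03,0.2,0,0,1],[0.04,0.3,0,0,1],[0.04,0.3,0,0,1],[0.04,0.3,0,0,1],[0.04,0.3,0,0,1],[0.03,0.2,0,0,1],[0.01,0.1,0,0,1],[0,0,0,0,1]],
])

```text
time_s: 10.1
position: [0.4755, 0.0694, 0.07]
tcp_rot: [[-0.991, 0.133, 0.001], [0.133, 0.991, -0.0], [-0.001, -0.0, -1.0]]
force: [-0.5, -3.0, 0.2]
opening: 0.004
```

```bash
python3 look.py 4
```

```text
side plate [ 0.462 -0.02   0.041] slide x,y mm [-98. -33.] 0.86
side tray_front [0.579 0.074 0.051] slide x,y mm [ 6. 76.] 0.65
side tray_rear [ 0.538 -0.157  0.048] slide x,y mm [  -5. -159.] 0.69
top plate [ 0.463 -0.024  0.038] slide x,y mm [-97. -37.] 0.7
top front_lug [0.595 0.255 0.053] slide x,y mm [ -3. 257.] 0.44
top tray_front [0.575 0.076 0.05 ] slide x,y mm [ 1. 77.] 0.7
top tray_rear [ 0.537 -0.158  0.049] slide x,y mm [  -5. -160.] 0.81
top tray [ 0.559 -0.04   0.041] slide x,y mm [  1. -40.] 0.86
[0.47498914 0.06927773 0.06999222] slide -0.09706378889125693 0.05683326348165095 [ 1.03392379 -0.66505883  0.64034331] 10.7
```

View pics/look4.png

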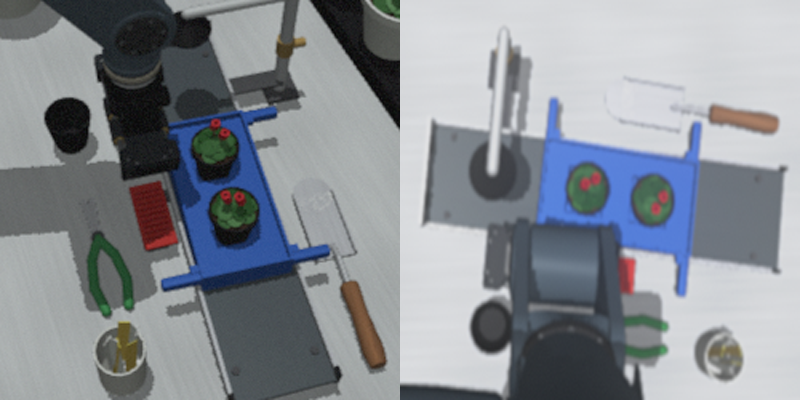

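The lug push works: the tray front is at about +77 mm and the plate is coming up only part way under the tray. I'll go round to the rear wall for a square push, so the wrist stays away from the rose.

Emit:
send_rows([
  [[-0.02,-0.15,0,0,1],[0,0,0.95,0,1],[0,0,0.95,0,1],[0,0,0.95,0,1],[0,0,0.95,0,1],[0,0,0.95,0,1],[0,0,0.95,0,1],[0.16,-0.65,0,-0.98,1],[0.16,-0.65,0,-0.98,1],[0.16,-0.65,0,-0.98,1],[0.16,-0.65,0,-0.98,1],[0.16,-0.65,0,-0.98,1],[0.16,-0.65,0,-0.98,1],[0.16,-0.65,0,-0.98,1],[0.16,-0.65,0,-0.98,1],[0.16,-0.65,0,-0.98,1],[0.16,-0.65,0,-0.98,1],[0.16,-0.65,0,-0.98,1],[0.16,-0.65,0,-0.98,1],[0.16,-0.65,0,-0.98,1]],
])

```text
time_s: 12.7
position: [0.5366, -0.1897, 0.2408]
tcp_rot: [[-0.158, 0.987, -0.001], [0.987, 0.158, 0.0], [0.001, -0.001, -1.0]]
force: [-1.1, -0.2, -0.2]
opening: 0.009
```

Emit:
send_rows([
  [[0,0,0,-0.98,1],[0,0,0,-0.98,1],[0,0,0,-0.98,1],[0,0,0,0,1],[0,0,0,0,1]],
])

```text
time_s: 13.2
position: [0.5366, -0.1889, 0.2409]
tcp_rot: [[0.129, 0.992, -0.0], [0.992, -0.129, 0.0], [0.0, -0.001, -1.0]]
force: [0.3, 0.2, 0.4]
opening: 0.007
```

```bash
python3 look.py 5
```

```text
side plate [ 0.462 -0.021  0.037] slide x,y mm [-98. -35.] 0.8
side front_lug [0.491 0.086 0.056] slide x,y mm [-83.  76.] 0.92
side tray_front [ 0.674 -0.167  0.003] slide x,y mm [ 132. -151.] 0.71
side tray_rear [ 0.537 -0.157  0.048] slide x,y mm [  -6. -160.] 0.85
top plate [ 0.462 -0.024  0.039] slide x,y mm [-98. -38.] 0.81
top front_lug [0.49  0.084 0.062] slide x,y mm [-84.  74.] 0.84
top tray_front [0.575 0.076 0.049] slide x,y mm [ 1. 77.] 0.64
top tray_rear [ 0.534 -0.157  0.048] slide x,y mm [  -8. -160.] 0.8
top tray [ 0.554 -0.042  0.04 ] slide x,y mm [ -4. -43.] 0.63
[ 0.53697351 -0.18878678  0.24106499] slide -0.0011948570689218853 -0.19065232940536692 [ 1.12500486 -0.12497218  0.43904557] 13.8
```

View pics/look5.png

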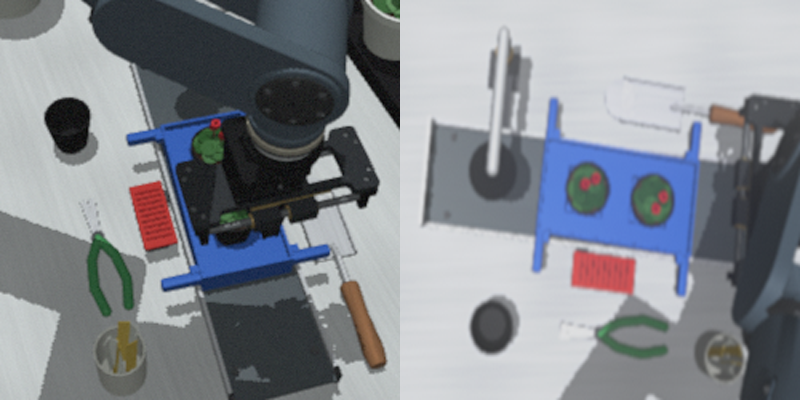

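Emit:
send_rows([
  [[0.02,0,-0.81,0,1],[0,0,-0.81,0,1],[0,0,-0.81,0,1],[0,0,-0.81,0,1],[0,0,-0.81,0,1],[0,0,-0.81,0,1],[0,0,-0.81,0,1],[0,0,0,0,1],[0.04,0.3,0,0,1],[0.02,0.15,0,0,1],[0.02,0.15,0,0,1],[0.03,0.2,0,0,1],[0.04,0.3,0,0,1],[0.04,0.3,0,0,1],[0.04,0.3,0,0,1],[0.04,0.3,0,0,1],[0.03,0.2,0,0,1],[0.01,0.1,0,0,1],[0,0,0,0,1]],
])

```text
time_s: 15.7
position: [0.5474, -0.1195, 0.0714]
tcp_rot: [[0.13, 0.991, 0.001], [0.991, -0.13, -0.0], [-0.0, 0.001, -1.0]]
force: [0.7, -2.2, 1.1]
opening: 0.003
```

```bash
python3 look.py 6
```

```text
side plate [ 0.462 -0.021  0.041] slide x,y mm [-98. -34.] 0.78
side front_lug [0.493 0.136 0.058] slide x,y mm [-89. 125.] 0.67
side tray_front [ 0.383 -0.015 -0.003] slide x,y mm [-177.  -39.] 0.17
side tray_rear [ 0.545 -0.106  0.049] slide x,y mm [  -5. -108.] 0.8
side tray [0.564 0.01  0.032] slide x,y mm [-1. 10.] 0.93
top plate [ 0.462 -0.023  0.041] slide x,y mm [-98. -36.] 0.63
top front_lug [0.49  0.136 0.062] slide x,y mm [-91. 125.] 0.84
top tray_front [0.576 0.131 0.052] slide x,y mm [ -5. 132.] 0.58
top tray_rear [ 0.545 -0.102  0.049] slide x,y mm [  -4. -104.] 0.74
top tray [0.559 0.011 0.038] slide x,y mm [-6. 10.] 0.87
[ 0.54633616 -0.11941279  0.07066494] slide -0.0011738641888724693 -0.12064910224423962 [ 0.65641274 -0.20725987 -0.06075802] 16.3
```

View pics/look6.png

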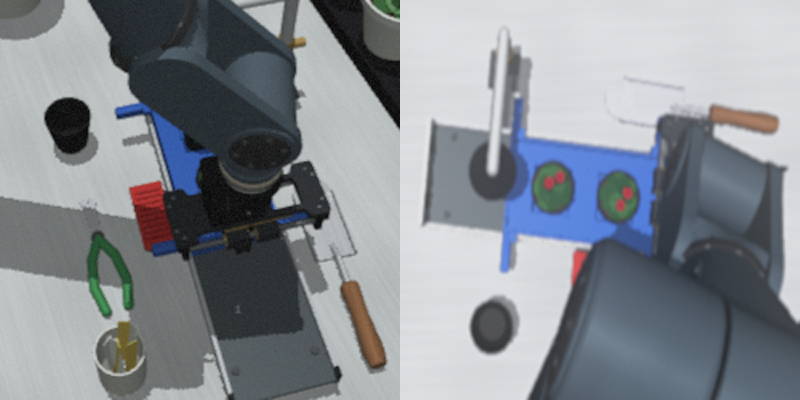

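Emit:
send_rows([
  [[0.02,0.15,0,0,1],[0.03,0.2,0,0,1],[0.04,0.3,0,0,1],[0.04,0.3,0,0,1],[0.04,0.3,0,0,1],[0.04,0.3,0,0,1],[0.04,0.3,0,0,1],[0.04,0.3,0,0,1],[0.04,0.3,0,0,1],[0.04,0.3,0,0,1],[0.04,0.3,0,0,1],[0.04,0.3,0,0,1],[0.02,0.15,0,0,1],[0.01,0.1,0,0,1],[0,0,0,0,1]],
])

```text
time_s: 17.8
position: [0.5614, -0.011, 0.0711]
tcp_rot: [[0.131, 0.991, 0.0], [0.991, -0.131, 0.001], [0.001, 0.0, -1.0]]
force: [0.4, -0.2, 0.4]
opening: 0.006
```

```bash
python3 look.py 7
```

```text
side plate [ 0.461 -0.022  0.038] slide x,y mm [-99. -36.] 0.77
side front_lug [0.506 0.247 0.059] slide x,y mm [-90. 238.] 0.84
side tray_front [0.596 0.237 0.05 ] slide x,y mm [  1. 239.] 0.59
side tray_rear [ 0.559 -0.     0.048] slide x,y mm [-4. -1.] 0.61
side tray [0.574 0.12  0.035] slide x,y mm [ -5. 120.] 0.77
top plate [0.586 0.149 0.178] slide x,y mm [  2. 151.] 0.64
top front_lug [0.507 0.245 0.058] slide x,y mm [-89. 235.] 0.68
top tray_front [0.592 0.236 0.05 ] slide x,y mm [ -3. 238.] 0.92
top tray_rear [0.562 0.004 0.05 ] slide x,y mm [-2.  4.] 0.8
top tray [0.578 0.118 0.038] slide x,y mm [ -2. 119.] 0.66
[ 0.5612598  -0.01184659  0.07095933] slide -0.0007383533699813151 -0.012052984626733538 [ 0.09045978  0.01398608 -0.89898835] 18.4
```

View pics/look7.png

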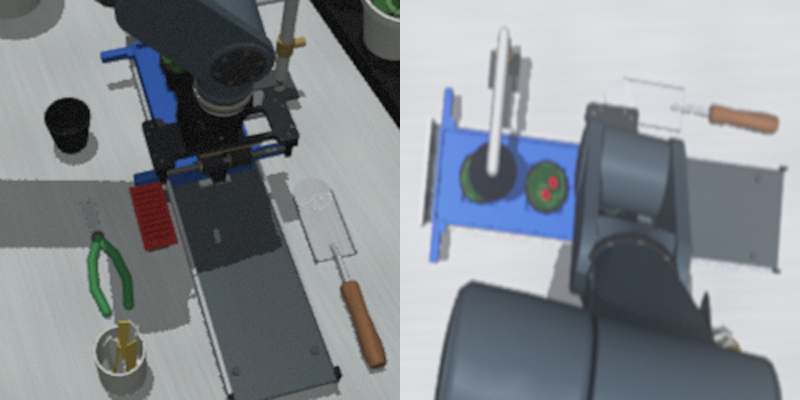

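Emit:
send_rows([
  [[0.01,0.1,0,0,1],[0.01,0.1,0,0,1],[0.01,0.1,0,0,1],[0.02,0.1,0,0,1],[0,0,0,0,1]],
])

```text
time_s: 18.9
position: [0.5628, 0.0007, 0.071]
tcp_rot: [[0.13, 0.991, 0.0], [0.991, -0.13, 0.0], [0.0, 0.0, -1.0]]
force: [-0.3, -2.2, -0.2]
opening: 0.003
```

Emit:
send_rows([
  [[0.01,0.05,0,0,1],[0.01,0.05,0,0,1],[0,0,0,0,1]],
])

```text
time_s: 19.2
position: [0.5634, 0.0034, 0.071]
tcp_rot: [[0.131, 0.991, 0.0], [0.991, -0.131, 0.0], [0.0, 0.0, -1.0]]
force: [-0.1, -3.8, 0.6]
opening: 0.004
```

Emit:
send_rows([
  [[0.01,0.05,0,0,1],[0,0,0,0,1]],
])

```text
time_s: 19.4
position: [0.5635, 0.004, 0.0709]
tcp_rot: [[0.13, 0.992, -0.0], [0.992, -0.13, -0.001], [-0.001, -0.0, -1.0]]
force: [-0.4, -6.8, -0.7]
opening: 0.005
```

Emit:
send_rows([
  [[0,0.05,0,0,1],[0,0,0,0,1]],
])

```text
time_s: 19.6
position: [0.5634, 0.0042, 0.071]
tcp_rot: [[0.129, 0.992, -0.001], [0.992, -0.129, -0.003], [-0.003, -0.0, -1.0]]
force: [-2.2, -11.0, 0.6]
opening: 0.002
```

Emit:
send_rows([
  [[0,0.05,0,0,1],[0,0.05,0,0,1],[0,0,0,0,1]],
])

```text
time_s: 19.9
position: [0.5631, 0.0045, 0.071]
tcp_rot: [[0.127, 0.992, -0.002], [0.992, -0.127, -0.007], [-0.008, -0.001, -1.0]]
force: [-4.5, -21.1, 0.4]
opening: 0.011
```

```bash
python3 look.py 8
```

```text
side plate [ 0.458 -0.02   0.049] slide x,y mm [-102.  -34.] 0.73
side front_lug [0.506 0.261 0.056] slide x,y mm [-92. 251.] 0.6
side tray_front [0.598 0.247 0.055] slide x,y mm [  2. 250.] 0.55
side tray_rear [0.558 0.02  0.048] slide x,y mm [-8. 19.] 0.9
side tray [0.578 0.132 0.03 ] slide x,y mm [ -4. 133.] 0.65
top plate [0.595 0.254 0.051] slide x,y mm [ -2. 256.] 0.36
top front_lug [0.512 0.259 0.063] slide x,y mm [-86. 250.] 0.8
top tray_front [0.593 0.25  0.053] slide x,y mm [ -4. 252.] 0.59
top tray_rear [0.58  0.132 0.038] slide x,y mm [ -1. 133.] 0.74
top tray [0.582 0.135 0.04 ] slide x,y mm [  0. 136.] 0.96
[0.56313361 0.00447748 0.07104978] slide -0.00105974180895374 0.004375214058904322 [ -3.69490968 -19.45437528   0.61480937] 20.5
```

View pics/look8.png

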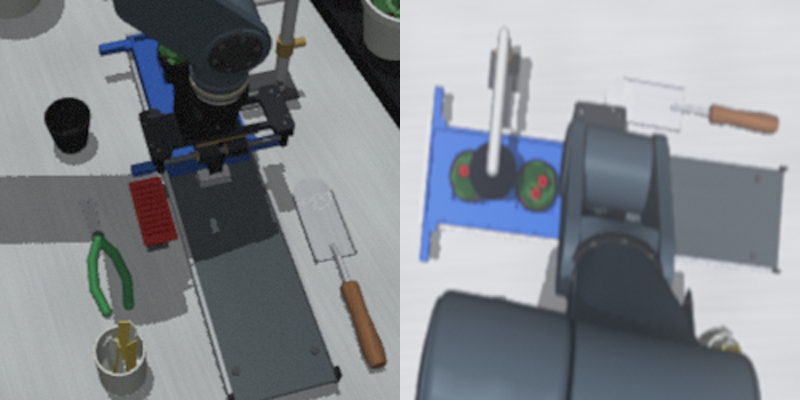

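Contact held at 21 N with the finger at +4.4 mm (tray rear about +14). The plate is back at z ≈ 0.049 and the block shows up behind the tray at about (213,178) in the left half. I'll retreat.

Emit:
send_rows([
  [[0,-0.1,0,0,1],[0,-0.1,0,0,1],[-0.03,-0.2,0,0,1],[-0.05,-0.4,0,0,1],[-0.05,-0.4,0,0,1],[-0.05,-0.4,0,0,1],[-0.05,-0.4,0,0,1],[0,0,0.9,0,1],[0,0,0.9,0,1],[0,0,0.9,0,1],[0,0,0.9,0,1],[0,0,0.9,0,1],[0,0,0.9,0,1],[0,-0.9,0,0,1],[0,-0.9,0,0,1],[0,-0.9,0,0,1],[0,-0.9,0,0,1],[0,-0.9,0,0,1],[0,0,0,0,1],[0,0,0,0,1]],
])

```text
time_s: 22.5
position: [0.5562, -0.1865, 0.2327]
tcp_rot: [[0.133, 0.991, -0.001], [0.991, -0.133, 0.001], [0.001, -0.001, -1.0]]
force: [0.2, -0.2, -0.2]
opening: 0.0
```

```bash
python3 look.py 9; python3 - <<'E'
from rig import *
import cv2,numpy as np
from rig import imaging,mark_of
for c in("side","top"):
    d=imaging.capture(c); im=d["img"]
    cr=im[140:300,200:380] if c=="side" else im[140:260,210:390]
    cv2.imwrite(f"pics/{c}10.png",cv2.resize(cr,None,fx=4,fy=4,interpolation=cv2.INTER_CUBIC)[:600])
    for t in("plant_a","plug_pot","label_jar","snips"):
        print(c,t,[(np.round(q["at"],3).tolist(),round(q["conf"],2)) for q in mark_of(c,t)[:2]])
E
```

```text
side plate [ 0.461 -0.023  0.047] slide x,y mm [-98. -36.] 0.61
side front_lug [0.507 0.259 0.058] slide x,y mm [-91. 249.] 0.67
side tray_rear [0.56  0.02  0.047] slide x,y mm [-7. 19.] 0.57
side tray [0.58  0.132 0.032] slide x,y mm [ -1. 133.] 0.83
top plate [ 0.464 -0.026  0.053] slide x,y mm [-95. -39.] 0.96
top front_lug [0.509 0.257 0.06 ] slide x,y mm [-89. 247.] 0.82
top tray_front [0.594 0.255 0.049] slide x,y mm [ -4. 257.] 0.86
top tray_rear [0.561 0.021 0.051] slide x,y mm [-5. 20.] 0.85
top tray [0.577 0.132 0.038] slide x,y mm [ -4. 133.] 0.8
[ 0.5568082  -0.18557702  0.23298666] slide 0.018034173883125164 -0.18482432735976265 [ 0.41782747 -0.80282255 -0.7502421 ] 23.1
side plant_a [([0.57, 0.089, 0.037], 0.59), ([0.581, 0.183, 0.039], 0.4)]
side plug_pot [([0.4, 0.163, 0.0], 0.95)]
side label_jar [([0.353, -0.2, 0.002], 0.81)]
side snips [([0.381, -0.011, 0.001], 0.76)]
top plant_a [([0.571, 0.091, 0.04], 0.79), ([0.582, 0.187, 0.038], 0.78)]
top plug_pot [([0.399, 0.159, 0.004], 0.85)]
top label_jar [([0.354, -0.195, -0.001], 0.61)]
top snips [([0.387, -0.018, -0.002], 0.93), ([0.401, 0.16, 0.003], 0.19)]
```

View pics/side10.png

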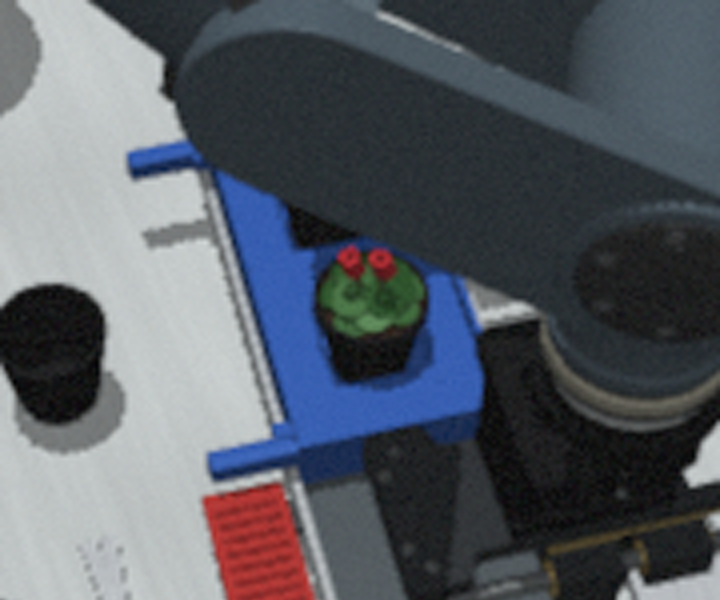

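View pics/top10.png

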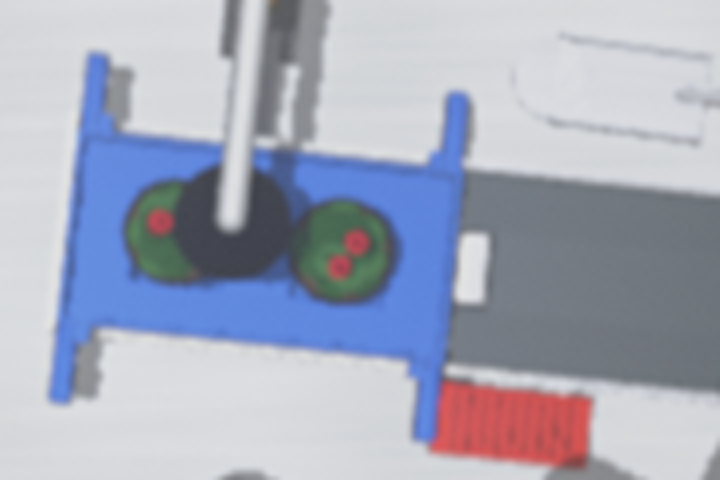

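```bash
python3 -c "
from rig import bot
print(bot.hand_in())"
```

```text
the job is handed in; nothing more can be done
None
```

The tray is home against the end stop, the spring stop has popped up behind it, and I handed the job in at about 23 s of the 56 s allowed.

**What I did:**
1. With the shut fingertips I pressed the red plate down about 14 mm.
2. Keeping it down, I pushed the front lug until the tray front was about 25 mm past the centre of the stop's block.
3. I released the plate and pushed the lug about 50 mm further.
4. I moved round to the rear wall and pushed the tray until it stalled at the end stop. I let that final push rise to about 21 N to seat it squarely.
5. I backed off, raised the arm and moved it clear.

**Last checks:**
- **Tray position:** when it stalled, the finger position put the tray's rear at about y = +14 mm, which is the home value. After the retreat the networks put the tray's centre at +133 mm (home 134), its front at +257 mm (home 254) and its rear at +19 to +20 mm (home 14). The last is about 5 mm off, slightly beyond their usual error. I relied on the stall position and the tray's centre.
- **Stop:** the plate read 47 to 53 mm above the bench, against 45 mm when up, and the block shows behind the tray.
- **Plants and the rest:** the rear plant is plainly upright. The front plant looks upright, but the rose hides part of it from above and the arm hides most of it from the side. The plug pot, label jar and snips read within about 5 mm of where they started. The trowel looks unmoved in the pictures, and I did not measure the sprayer or pot stack.

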